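# Fold the prop leg and lower the weight case's lid shut on a finger

## Robot

A 6-joint arm with a two-finger parallel gripper is mounted at the origin on a cart in front of the work surface, level with it; the furniture and walls round the work are solid. World frame = base frame: x ahead of the robot, y to its left, z up, the work surface at z = 0. Lengths are in m, angles in rad, forces in N, time in s.
With the tool pointing down it reaches from about 0.3 to 0.775 m from the base axis. Payload 14.6 kg.
Tool frame: the origin (TCP) lies between the finger pads; the fingertips stand 8 mm ahead of it and the grasp point (between the pads) lies 11 mm behind it; z points along the fingers, y is the direction in which the jaws open and shut (so a half turn about z gives the same grasp; the last joint's range is limited). The gripper opens to 94 mm and grips with 3 to 60 N. Pads are 16 mm wide; open, the fingers measure 119 mm over their backs; the gripper's body (75 mm by 177 mm) begins 78 mm behind the grasp point.
Start: joints at [1.163, 0.3, 1.521, -0, 1.321, -0.067], TCP at [0.184, 0.518, 0.213] pointing down, gripper open.
Joint ranges: [-3.03, 3.03], [-0.79, 2.21], [0.23, 2.52], [-1.04, 4.18], [0, 3.07], [-2.55, 2.55]. Speed limits (rad/s): [2.22, 2.22, 2.57, 3.14, 3.14, 3.14].

## Interface

Orientations are given as [roll, pitch, yaw] about the fixed x, y, z axes, in that order (R = Rz(yaw) Ry(pitch) Rx(roll)).
In Python, from station import ctrl, viewer, workorder gives the robot as it stands.
- The arm moves only by the tool play_rows, never from a script. Its argument "commands" is a list of rows, each an object of numbers: "dx", "dy", "dz": the shift along the tool's x, y, z in m; "ax", "ay", "az": the turn, a rotation vector about the tool's x, y, z in degrees. In form: [{"dx": .., "dy": .., "dz": .., "ax": .., "ay": .., "az": ..}, ...]. A call has exactly 5 rows; each row shifts and turns the pose as measured when the row begins, along the tool's axes as they then stand; what a row does not reach is not made up. A row lasts 1/12 s, in which the tool goes at most 41.7 mm and 7.16 degrees, less where a joint would pass 70% of its speed; a pose out of reach is approached as far as the arm can. A call with a gripper value outside its range is refused whole. "claw" is the opening, from 0 (shut) to 1 (fully open), set as the call begins (left out, the last holds). The fingers move at their own pace and stop on an object; "squeeze" is the grip in N (left out, the last holds). Time passes only in rows, so rows that do not move let the fingers close, or fill a call up. It gives the time, the measured TCP pose, the force and the opening at its end, in the units of the state.
- ctrl.get_obs(): the state, without advancing time (a new reading comes with each control period).
- viewer.camera(name): name is "side" or "top" or "wrist"; returns the picture (420x560x3 uint8, red, green, blue); there is no depth.
- viewer.camera_model(name): a dict with "K" (3x3 intrinsics, pixels), "pose" (4x4, takes a point from camera to world coordinates); the wrist camera has in their place "T_tool_cam" (4x4, takes a point from camera to tool coordinates, whose origin is the TCP and whose axes are the flange's). Camera axes: x right, y down, z forward; pixel columns grow to the right and rows downward; lengths in m; the calibration is good to about 2 mm. A picture is of the moment at which its call begins: read the wrist's pose just before it. camera_model takes no time and is no camera call.
- workorder.hand_in(): hands the job in, once; it reports no verdict.
The state is a dict: "time_s": time; "qpos": joint angles; "joint_vel": joint speeds; "tau": joint torques, N m; "ee_pos": TCP position; "eef_rot": TCP orientation; "force": force on the tool from outside, world axes, zero at the start; "moment": the same for the moment, N m; "grip_width": finger opening in m.
Only numpy, scipy, OpenCV 4.12 (cv2) and the standard library are available. Lean on these libraries where they do the work, as an engineer would, in place of code of your own. Each camera call takes 0.05 s, during which the arm holds its last target. There are 200 camera calls.

## Task

The check weights are back in their wooden case, so close it: with a fingertip push the prop leg under the left end of the lid (as seen from its lip) back until it folds, catch the dropping lid at once on the back of the finger, and carry it down on the finger until it lies fully shut, without letting it bang. Do not grip the lid or lift it further open, and leave the weights and the calculator and the stamp on the bench where they are.

Things in the scene. Friction and masses are not known exactly. Their poses are not given: they have to be found in the camera images.
- weight_case: Wooden case with brass corners, fixed to the bench: 140 mm deep (its x), 220 mm wide (its y), rim 95 mm above the bench, walls 8 mm. Origin: centre of its underside; its -x faces the operator, +y is the operator's left. The lid's hinge axis is along y at x = +70 mm, z = 95 mm. The end with the prop leg is +y.
- case_lid (a joint): Angle of the wooden lid, rad: 0 = shut, grows as it opens; it starts propped at about 0.82. Lid: 220 mm wide, 10 mm thick, 0.3 to 0.45 kg, its underside passes through the hinge axis and reaches 160 mm from it, so that when shut its front lip stands 20 mm out past the case's front wall. No spring or damper: unpropped it drops within 0.3 s.
- lid_lip (a point): On the lower edge of the lid's front lip (160 mm from the hinge), right in line with the prop leg, 18 mm in from the lid's left end; moves with the lid. Axes: x from lip towards the hinge along the lid, y along the lip to the left, z out of the lid's top face.
- prop_leg (a joint): Angle of the prop leg against the lid, rad: 0 = folded flat under the lid, pointing at the hinge; it starts at about 0.84, its stop, standing almost upright on a ledge inside the case. A stiff pivot keeps it where it is put. About 3 N of push towards the hinge, 10 mm or more below the pivot, tips it over centre; below about 0.6 rad it carries nothing.
- leg_pivot (a point): Pivot of the prop leg, 6 mm below the lid's underside and 18 mm from the lip towards the hinge, 92 mm to the left of the case's middle. The leg is a steel bar 10 mm wide (along y), 5 mm thick and about 110 mm long, with a white roller at its foot. Its face turned to the operator is free to be pushed.
- weight_500: Large steel knob weight, 42 mm across, 66 mm tall, loose in its pocket in the case; origin at the centre of its underside. Not to be touched.
- weight_200: Brass-coloured knob weight, 31 mm across, 49 mm tall, loose in its pocket; origin under its centre. Not to be touched.
- weight_100: Brass-coloured knob weight, 24 mm across, 39 mm tall, loose in its pocket; origin under its centre. Not to be touched.
- weight_50: Small steel knob weight, 20 mm across, 30 mm tall, loose in its pocket; origin under its centre. Not to be touched.
- calculator: Pocket calculator, 122 x 68 mm, 13 mm high, lying on the bench to the left of the case; origin under its centre. Not to be moved.
- date_stamp: Hand stamp with black knob handle, 26 x 48 mm, 68 mm tall, standing on the bench to the left of the case; origin under its centre. Not to be moved.

How it is judged:
By the outcome, as a careful person would: the job done as asked, in the order asked, and still so for the second after the job is handed in, with the robot touching nothing.
It also fails if it takes over 40 s, if anything falls off the work surface, if the arm or the gripper's body presses on something with over 40 N, if the wrist force passes 120 N, or if a joint passes its speed limit or range.

## Working session

There is one attempt and no reset: what is moved stays moved. The work goes in short steps, Python scripts to look and compute and a tool call to move; the robot and the scene stay as the last step left them, time stands still between calls to the robot, and variables do not carry over. Pictures are saved under pics/ and viewed, about 8 in all and at most 12, crops included, and the job is handed in when it is done.

Besides the shell and the picture viewer there is one more tool, called after ">>>" by a JSON object that holds its "api" and its "payload", one argument or row to a line. play_rows: Moves the arm, as the interface text tells. Its arguments: {"type":"object","properties":{"commands":{"type":"array","items":{"type":"object","properties":{"dx":{"type":"number"},"dy":{"type":"number"},"dz":{"type":"number"},"ax":{"type":"number"},"ay":{"type":"number"},"az":{"type":"number"}}}},"claw":{"type":"number"},"squeeze":{"type":"number"}},"required":["commands"]}

```bash
mkdir -p pics; ls; python3 - <<'E'
from station import ctrl, viewer
import cv2, numpy as np
np.set_printoptions(precision=4,suppress=True)
o=ctrl.get_obs(); print(o)
for n in ("side","top"):
    im=viewer.camera(n); cv2.imwrite(f"pics/{n}0.png",im[:,:,::-1]); m=viewer.camera_model(n); print(n,m["K"],m["pose"])
print(viewer.camera_model("wrist"))
E
```

```text
pics
{'time_s': 0.0, 'qpos': array([ 1.1634,  0.3005,  1.5216,  0.    ,  1.3207, -0.0666]), 'joint_vel': array([-0.001 ,  0.0011,  0.0014,  0.0018, -0.0014, -0.0001]), 'tau': array([  0.0003, -53.181 , -35.2731,   0.0708,   0.0245,  -0.0001]), 'ee_pos': array([0.1838, 0.5181, 0.2129]), 'eef_rot': array([-3.1404, -0.0001,  2.8007]), 'force': array([ 0.4359,  0.1346, -0.9517]), 'moment': array([-0.0116, -0.0184, -0.036 ]), 'grip_width': 0.0939573529633055}
side [[498.109    0.     290.4003]
 [  0.     498.109  206.1777]
 [  0.       0.       1.    ]] [[-0.9611 -0.1554  0.2283  0.2604]
 [-0.2759  0.5722 -0.7723  0.9305]
 [-0.0106 -0.8053 -0.5928  0.5933]
 [ 0.      0.      0.      1.    ]]
top [[449.866    0.     274.4677]
 [  0.     449.866  204.5816]
 [  0.       0.       1.    ]] [[-0.3432 -0.9113  0.2275  0.2806]
 [-0.9392  0.3324 -0.0855  0.3151]
 [ 0.0023 -0.2431 -0.97    0.9003]
 [ 0.      0.      0.      1.    ]]
{'K': array([[316.9153,   0.    , 284.0976],
       [  0.    , 316.9153, 211.9723],
       [  0.    ,   0.    ,   1.    ]]), 'T_tool_cam': array([[ 0.0011, -0.9742, -0.2259,  0.0643],
       [ 1.    ,  0.001 ,  0.0005,  0.0006],
       [-0.0002, -0.2259,  0.9742, -0.1703],
       [ 0.    ,  0.    ,  0.    ,  1.    ]])}
```

View pics/side0.png

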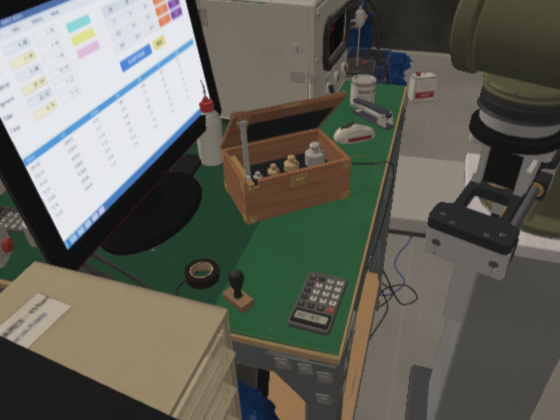

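View pics/top0.png

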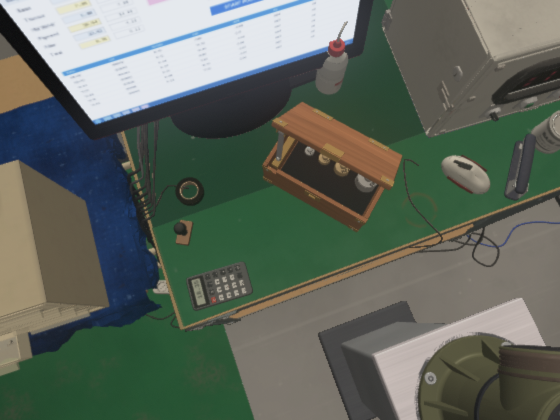

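The side view shows the case at about (285,170), the leg at (245,150), the stamp at (237,290) and the calculator at (320,300). The top view shows the case at about (330,165) and the leg near (281,150). I need magnified crops.

```bash
python3 - <<'E'
import cv2
a=cv2.imread("pics/side0.png")[85:225,205:365]; b=cv2.imread("pics/top0.png")[95:235,250:410]
f=lambda i:cv2.resize(i,None,fx=5,fy=5,interpolation=cv2.INTER_CUBIC)[:600]
cv2.imwrite("pics/side0c.png",cv2.resize(a,None,fx=4.28,fy=4.28,interpolation=cv2.INTER_CUBIC)); cv2.imwrite("pics/top0c.png",cv2.resize(b,None,fx=4.28,fy=4.28,interpolation=cv2.INTER_CUBIC))
E
```

```text
(no output)
```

View pics/side0c.png

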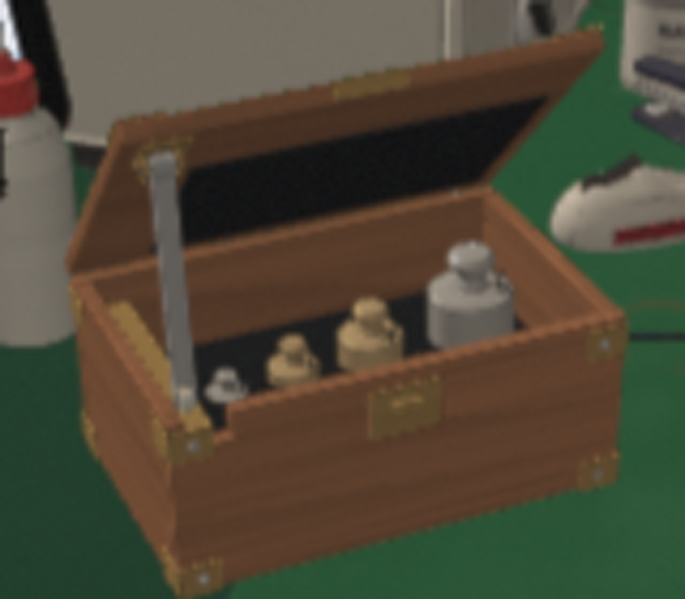

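View pics/top0c.png

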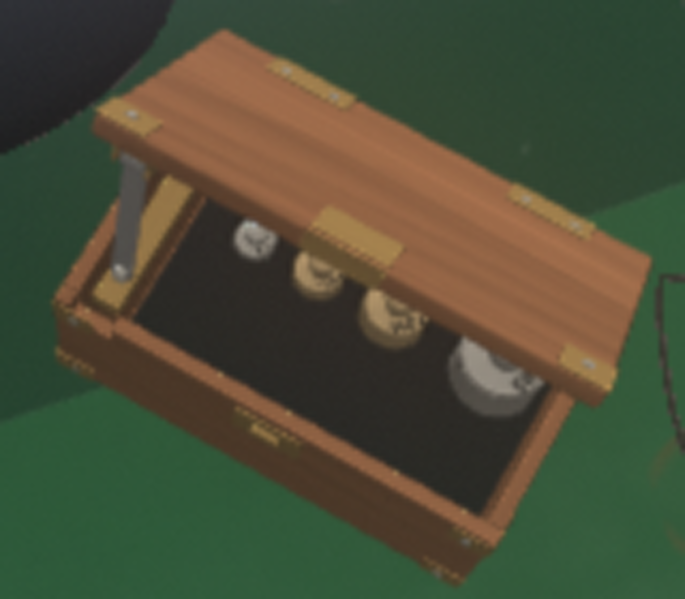

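Side crop: rim corners at front right (625,318) and back left (72,275), bottom front corners at (178,597) and (618,480), lid lip ends at (120,122) and (603,30), and the leg pivot at (160,158). Top crop: rim corners at front left (58,305) and front right (500,540), and lip corners at (95,110) and (613,385). Next I cast rays through these points.

```bash
cat > h.py <<'E'
import numpy as np
from station import ctrl, viewer
np.set_printoptions(precision=4,suppress=True)
off={"side":(205,85),"top":(250,95)}
def ray(n,u,v,crop=True):
    m=viewer.camera_model(n);K,P=m["K"],m["pose"]
    if crop: u,v=u/4.28+off[n][0],v/4.28+off[n][1]
    d=P[:3,:3]@np.linalg.solve(K,[u,v,1]); return P[:3,3],d/np.linalg.norm(d)
def plane(n,u,v,z,crop=True):
    o,d=ray(n,u,v,crop); return o+d*(z-o[2])/d[2]
def tri(a,b):
    (o1,d1),(o2,d2)=ray("side",*a),ray("top",*b)
    s=np.linalg.lstsq(np.c_[d1,-d2],o2-o1,rcond=None)[0]
    p,q=o1+d1*s[0],o2+d2*s[1]; return (p+q)/2,np.linalg.norm(p-q)
E
python3 - <<'E'
from h import *
FL=plane("top",58,307,.095);FR=plane("top",502,541,.095)
print("top rim FL,FR",FL,FR,np.linalg.norm(FL-FR),np.arctan2(*(FL-FR)[1::-1])) 
FRs=plane("side",625,318,.095);BLs=plane("side",72,278,.095);BRs=plane("side",488,190,.095)
print("side FR,BL,BR",FRs,BLs,BRs,np.linalg.norm(FRs-BRs),np.linalg.norm(BLs-BRs),np.linalg.norm(FRs-BLs),"diag .2608")
a=plane("side",180,595,0);b=plane("side",616,486,0);print("side bottom",a,b,np.linalg.norm(a-b))
a2=plane("top",460,584,0);print("top bottom FR",a2)
L=tri((120,122),(98,112));R=tri((603,32),(613,384));print("lip top L,R",L,R,np.linalg.norm(L[0]-R[0]))
pv=tri((162,160),(130,158)); ft=tri((185,400),(122,270)); print("pivot",pv,"foot",ft)
for n,u,v in (("side",0,0),):pass
print("stamp base", plane("side",237,303,0,False), plane("top",184,238,0,False)); print("stamp top",plane("top",180,229,.06,False))
for c in ((308,272),(347,281),(331,332),(291,322)): print("calc",plane("side",*c,.01,False))
E
```

```text
top rim FL,FR [0.5457 0.2382 0.095 ] [0.3816 0.0955 0.095 ] 0.21749967928114844 0.7157084561242565
side FR,BL,BR [0.3815 0.1039 0.095 ] [0.637  0.1349 0.095 ] [ 0.4697 -0.0002  0.095 ] 0.13634801908330005 0.21506550089916818 0.2573639756008369 diag .2608
side bottom [0.5533 0.2348 0.    ] [0.3805 0.1007 0.    ] 0.21865211059910597
top bottom FR [0.3811 0.0965 0.    ]
lip top L,R (array([0.5742, 0.2088, 0.217 ]), np.float64(0.0005527572367703005)) (array([0.4066, 0.0656, 0.2135]), np.float64(0.001987290290313714)) 0.22043921736557232
pivot (array([0.5602, 0.2008, 0.1979]), np.float64(0.00030350494860167156)) foot (array([0.5561, 0.2044, 0.0845]), np.float64(0.0006631356925476687))
stamp base [0.4992 0.4297 0.    ] [0.4891 0.4317 0.    ]
stamp top [0.4943 0.426  0.06  ]
calc [0.4053 0.3414 0.01  ]
calc [0.3385 0.3449 0.01  ]
calc [0.3414 0.4546 0.01  ]
calc [0.4033 0.4522 0.01  ]
```

```bash
cat >> h.py <<'E'
from scipy.spatial.transform import Rotation as Ro, Slerp
YAW=-0.876; C=np.array([.5093,.1162,0]); Rc=Ro.from_euler("z",YAW).as_matrix()
# pose with the upper tip edge T at case coords (x,z) at y, tool pointing a rad below case +x, finger back up
def pose(x,z,a,y=.092):
    zt=np.array([np.cos(a),0,-np.sin(a)]); yt=np.array([np.sin(a),0,np.cos(a)])
    p=np.array([x,y,z])-.008*zt-.0125*yt
    return C+Rc@p, Rc@np.c_[np.cross(yt,zt),yt,zt]
def cur():
    o=ctrl.get_obs(); return np.array(o["ee_pos"]),Ro.from_euler("xyz",o["eef_rot"]).as_matrix(),o
def rep():
    p,R,o=cur(); zt,yt=Rc.T@R[:,2],Rc.T@R[:,1]
    T=Rc.T@(p+.008*R[:,2]+.0125*R[:,1]-C)
    print("t",o["time_s"],"T case mm",T*1e3,"a deg",np.degrees(np.arcsin(-zt[2])),"side tilt",np.degrees(np.arcsin(zt[1])),"F case",Rc.T@o["force"],"q",o["qpos"],"w",o["grip_width"])
def plan(wps,ns,start=None):
    p,R=start or cur()[:2]; P,Q=p,R
    for (p2,R2),n in zip(wps,ns):
        S=Slerp([0,1],Ro.from_matrix([p,R2*0+R][1:] and [R,R2]))
        for k in range(1,n+1):
            pn=p+(p2-p)*k/n; Rn=S(k/n).as_matrix()
            d=Q.T@(pn-P)*1e3; w=np.degrees(Ro.from_matrix(Q.T@Rn).as_rotvec())
            print("d mm",d.round(1),"turn",w.round(2)); P,Q=pn,Rn
        p,R=p2,R2
E
sed -i 's/Ro.from_matrix(\[p,R2\*0+R\]\[1:\] and \[R,R2\])/Ro.from_matrix(np.array([R,R2]))/' h.py
python3 - <<'E'
from h import *
# lid frame: T at s below pivot on the leg's front face
th,ph=.82,.84
def lid(u,w,th=th): return 70-u*np.cos(th)-w*np.sin(th), 95+u*np.sin(th)-w*np.cos(th)
for s in (12,17,22):
    print(s,"T",lid(142-s*np.cos(ph)+2.5*np.sin(ph),6+s*np.sin(ph)+2.5*np.cos(ph)))
print("lip",lid(160,0)); rep()
a=np.radians(70)
print(pose(-.090,.180,a)[0])
plan([pose(-.090,.200,a)],[20])
E
```

```text
12 T (np.float64(-34.82137139123136), np.float64(182.99980624083622))
17 T (np.float64(-35.266798475913646), np.float64(178.01968629125352))
22 T (np.float64(-35.71222556059595), np.float64(173.03956634167088))
lip (np.float64(-39.15539316601817), np.float64(211.98333275630333))
t 0.1 T case mm [-523.5983   18.0008  204.9299] a deg 89.94103757651612 side tilt -0.052132340348781954 F case [-0.3365 -0.0024  0.0617] q [ 1.1634  0.3004  1.5215 -0.      1.3207 -0.0666] w 0.09420132102623406
[0.5131 0.2554 0.1832]
d mm [-19.9  -6.9   0.5] turn [-0.6  -1.05  5.96]
d mm [-20.5  -4.8   0.8] turn [-0.6  -1.05  5.96]
d mm [-20.9  -2.6   1.1] turn [-0.6  -1.05  5.96]
d mm [-21.   -0.5   1.5] turn [-0.6  -1.05  5.96]
d mm [-20.9   1.7   1.9] turn [-0.6  -1.05  5.96]
d mm [-20.6   3.8   2.3] turn [-0.6  -1.05  5.96]
d mm [-20.    5.9   2.7] turn [-0.6  -1.05  5.96]
d mm [-19.3   7.9   3.2] turn [-0.6  -1.05  5.96]
d mm [-18.3   9.9   3.6] turn [-0.6  -1.05  5.96]
d mm [-17.1  11.7   4. ] turn [-0.6  -1.05  5.96]
d mm [-15.7  13.3   4.5] turn [-0.6  -1.05  5.96]
d mm [-14.2  14.8   4.9] turn [-0.6  -1.05  5.96]
d mm [-12.4  16.2   5.3] turn [-0.6  -1.05  5.96]
d mm [-10.6  17.3   5.7] turn [-0.6  -1.05  5.96]
d mm [-8.6 18.2  6. ] turn [-0.6  -1.05  5.96]
d mm [-6.6 19.   6.4] turn [-0.6  -1.05  5.96]
d mm [-4.5 19.5  6.7] turn [-0.6  -1.05  5.96]
d mm [-2.3 19.8  6.9] turn [-0.6  -1.05  5.96]
d mm [-0.1 19.8  7.2] turn [-0.6  -1.05  5.96]
d mm [ 2.1 19.6  7.4] turn [-0.6  -1.05  5.96]
```

>>> {"api": "play_rows", "payload": {
  "commands": [
    {"dx": -0.02, "dy": -0.007, "dz": 0, "ax": -0.6, "ay": -1.0, "az": 6},
    {"dx": -0.0205, "dy": -0.005, "dz": 0.001, "ax": -0.6, "ay": -1.0, "az": 6},
    {"dx": -0.021, "dy": -0.0025, "dz": 0.001, "ax": -0.6, "ay": -1.0, "az": 6},
    {"dx": -0.021, "dy": -0.0005, "dz": 0.0015, "ax": -0.6, "ay": -1.0, "az": 6},
    {"dx": -0.021, "dy": 0.0015, "dz": 0.002, "ax": -0.6, "ay": -1.0, "az": 6}
  ],
  "claw": 0,
  "squeeze": 10
}}

```text
time_s: 0.52
ee_pos: [0.2662, 0.4501, 0.2087]
eef_rot: [3.07, 0.073, 2.26]
force: [0.5, -0.3, 0.9]
grip_width: 0.064
```

>>> {"api": "play_rows", "payload": {
  "commands": [
    {"dx": -0.0205, "dy": 0.004, "dz": 0.002, "ax": -0.6, "ay": -1.0, "az": 6},
    {"dx": -0.02, "dy": 0.006, "dz": 0.003, "ax": -0.6, "ay": -1.0, "az": 6},
    {"dx": -0.0195, "dy": 0.008, "dz": 0.003, "ax": -0.6, "ay": -1.0, "az": 6},
    {"dx": -0.018, "dy": 0.01, "dz": 0.0035, "ax": -0.6, "ay": -1.0, "az": 6},
    {"dx": -0.017, "dy": 0.012, "dz": 0.004, "ax": -0.6, "ay": -1.0, "az": 6}
  ]
}}

```text
time_s: 0.93
ee_pos: [0.3502, 0.378, 0.2052]
eef_rot: [2.967, 0.098, 1.701]
force: [0.5, -0.9, 0.6]
grip_width: 0.0308
```

```bash
python3 - <<'E'
from h import *
rep(); plan([pose(-.090,.200,np.radians(70))],[15])
E
```

```text
t 0.9333 T case mm [-295.1626   56.7073  199.4886] a deg 78.53685653932398 side tilt 5.489809448996583 F case [ 1.0295 -0.199   0.6063] q [ 0.8477  0.1975  1.6812 -0.2017  1.2006  0.7763] w 0.03080005150943331
d mm [-9.5  9.4  2.7] turn [-0.42 -0.67  3.8 ]
d mm [-8.8 10.   2.9] turn [-0.42 -0.67  3.8 ]
d mm [-8.1 10.5  3.1] turn [-0.42 -0.67  3.8 ]
d mm [-7.3 11.   3.2] turn [-0.42 -0.67  3.8 ]
d mm [-6.5 11.4  3.4] turn [-0.42 -0.67  3.8 ]
d mm [-5.7 11.8  3.6] turn [-0.42 -0.67  3.8 ]
d mm [-4.9 12.1  3.7] turn [-0.42 -0.67  3.8 ]
d mm [-4.  12.4  3.9] turn [-0.42 -0.67  3.8 ]
d mm [-3.2 12.6  4. ] turn [-0.42 -0.67  3.8 ]
d mm [-2.3 12.8  4.1] turn [-0.42 -0.67  3.8 ]
d mm [-1.4 12.8  4.2] turn [-0.42 -0.67  3.8 ]
d mm [-0.5 12.9  4.3] turn [-0.42 -0.67  3.8 ]
d mm [ 0.4 12.8  4.4] turn [-0.42 -0.67  3.8 ]
d mm [ 1.3 12.8  4.5] turn [-0.42 -0.67  3.8 ]
d mm [ 2.2 12.6  4.6] turn [-0.42 -0.67  3.8 ]
```

>>> {"api": "play_rows", "payload": {
  "commands": [
    {"dx": -0.014, "dy": 0.0145, "dz": 0.004, "ax": -0.6, "ay": -1.0, "az": 5.7},
    {"dx": -0.0125, "dy": 0.016, "dz": 0.0045, "ax": -0.6, "ay": -1.0, "az": 5.7},
    {"dx": -0.0105, "dy": 0.017, "dz": 0.005, "ax": -0.6, "ay": -1.0, "az": 5.7},
    {"dx": -0.009, "dy": 0.018, "dz": 0.0055, "ax": -0.6, "ay": -1.0, "az": 5.7},
    {"dx": -0.007, "dy": 0.0185, "dz": 0.006, "ax": -0.6, "ay": -1.0, "az": 5.7}
  ]
}}

```text
time_s: 1.35
ee_pos: [0.4369, 0.3126, 0.2028]
eef_rot: [2.866, 0.071, 1.168]
force: [0.7, 0.4, -0.2]
grip_width: 0.0008
```

>>> {"api": "play_rows", "payload": {
  "commands": [
    {"dx": -0.005, "dy": 0.019, "dz": 0.006, "ax": -0.6, "ay": -1.0, "az": 5.7},
    {"dx": -0.003, "dy": 0.0195, "dz": 0.006, "ax": -0.6, "ay": -1.0, "az": 5.7},
    {"dx": -0.001, "dy": 0.0195, "dz": 0.0065, "ax": -0.6, "ay": -1.0, "az": 5.7},
    {"dx": 0.001, "dy": 0.0193, "dz": 0.0065, "ax": -0.6, "ay": -1.0, "az": 5.7},
    {"dx": 0.003, "dy": 0.019, "dz": 0.007, "ax": -0.6, "ay": -1.0, "az": 5.7}
  ]
}}

```text
time_s: 1.77
ee_pos: [0.5208, 0.2454, 0.2005]
eef_rot: [2.791, -0.002, 0.643]
force: [-0.7, 0.7, 0.7]
grip_width: 0.0007
```

```bash
python3 - <<'E'
from h import *
rep(); plan([pose(-.065,.176,np.radians(70))],[5])
E
```

```text
t 1.7667 T case mm [-77.4407  90.8491 197.2709] a deg 69.92227242198443 side tilt -0.93155377235579 F case [-0.9912 -0.119   0.6566] q [ 0.5325  0.3557  1.516  -0.3677  1.2493  1.5748] w 0.0007031452909784461
d mm [0.2 0.9 4.8] turn [ 0.02  0.19 -0.57]
d mm [0.2 0.9 4.8] turn [ 0.02  0.19 -0.57]
d mm [0.2 0.9 4.8] turn [ 0.02  0.19 -0.57]
d mm [0.1 0.9 4.8] turn [ 0.02  0.19 -0.57]
d mm [0.1 0.9 4.8] turn [ 0.02  0.19 -0.57]
```

>>> {"api": "play_rows", "payload": {
  "commands": [
    {"dx": 0.0002, "dy": 0.001, "dz": 0.005, "ax": 0, "ay": 0.2, "az": -0.6},
    {"dx": 0.0002, "dy": 0.001, "dz": 0.005, "ax": 0, "ay": 0.2, "az": -0.6},
    {"dx": 0.0002, "dy": 0.001, "dz": 0.005, "ax": 0, "ay": 0.2, "az": -0.6},
    {"dx": 0.0002, "dy": 0.001, "dz": 0.005, "ax": 0, "ay": 0.2, "az": -0.6},
    {"dx": 0.0002, "dy": 0.001, "dz": 0.005, "ax": 0, "ay": 0.2, "az": -0.6}
  ]
}}

```text
time_s: 2.18
ee_pos: [0.5308, 0.2339, 0.1757]
eef_rot: [2.792, 0.002, 0.701]
force: [0.1, 0.5, -0.1]
grip_width: 0.0007
```

```bash
python3 - <<'E'
from h import *
import cv2
rep(); s=viewer.camera("side"); t=viewer.camera("top")
f=lambda i,o:cv2.resize(np.ascontiguousarray(i[o[1]:o[1]+115,o[0]:o[0]+130,::-1]),None,fx=3,fy=3,interpolation=cv2.INTER_CUBIC)
cv2.imwrite("pics/p1.png",np.hstack([f(s,(195,80)),f(t,(245,90))]))
E
```

```text
t 2.1833 T case mm [-62.177   91.9341 172.4901] a deg 69.9469524393495 side tilt 0.007523060665717591 F case [-0.3016  0.4028 -0.1485] q [ 0.5045  0.3743  1.5507 -0.3737  1.1736  1.5123] w 0.0007280524492321376
```

View pics/p1.png

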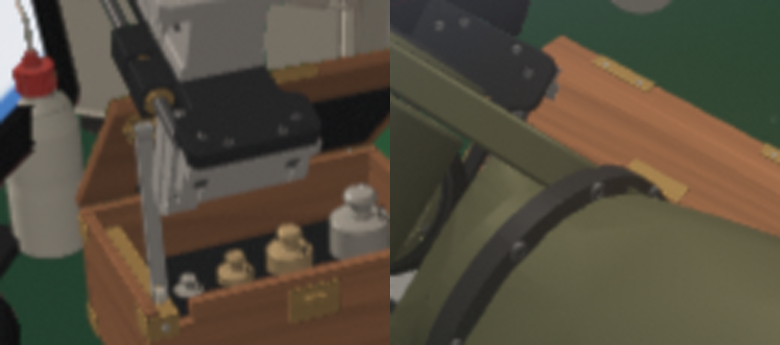

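The side crop shows the gripper's grey body at (240,170) and the leg at (150,210). I can't make out the fingertip, so I'll project the TCP and other tool points into the picture.

```bash
python3 - <<'E'
from h import *
import cv2
p,R,o=cur(); m=viewer.camera_model("side");K,P=m["K"],m["pose"]
def px(X):
    c=K@(P[:3,:3].T@(X-P[:3,3])); return c[:2]/c[2]
im=viewer.camera("side")[:,:,::-1].copy()
for n,l in (("tip",(0,0,.008)),("Tedge",(0,.0125,.008)),("low",(0,-.0125,.008)),("body",(0,0,-.089)),("bodyY+",(0,.088,-.089)),("bodyY-",(0,-.088,-.089)),("x+",(.037,0,-.089))):
    q=px(p+R@np.array(l)); print(n,q); 
    cv2.drawMarker(im,tuple(int(v) for v in q),(0,0,255) if n!="Tedge" else (0,255,255),cv2.MARKER_CROSS,5,1)
print("pivot",px(np.array([.5602,.2008,.1979])))
cv2.imwrite("pics/p2.png",cv2.resize(im[0:200,150:420],None,fx=2.9,fy=2.9,interpolation=cv2.INTER_CUBIC))
w=viewer.camera("wrist"); cv2.imwrite("pics/w1.png",w[:,:,::-1])
E
```

```text
tip [253.1056 148.1126]
Tedge [250.5636 142.8738]
low [255.6844 153.4269]
body [257.2402 106.6238]
bodyY+ [238.2156  70.0493]
bodyY- [278.5031 147.5013]
x+ [234.693  111.1643]
pivot [242.9337 122.4377]
```

View pics/p2.png

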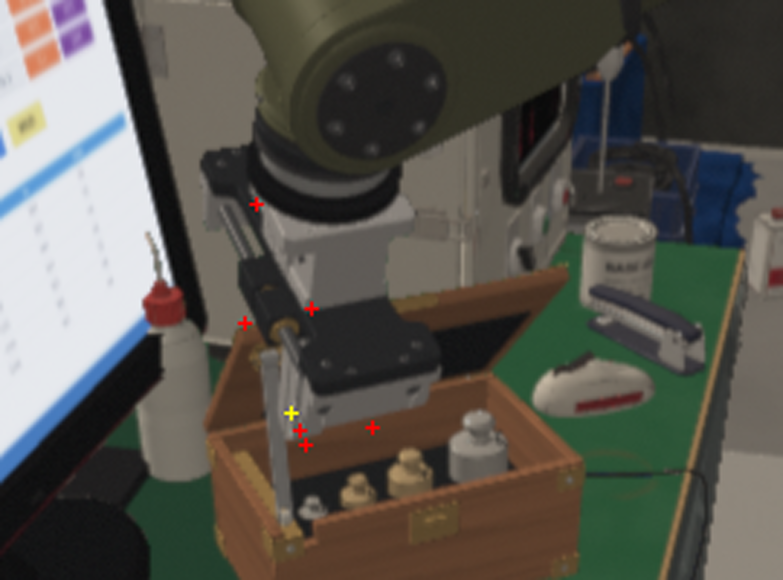

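View pics/w1.png

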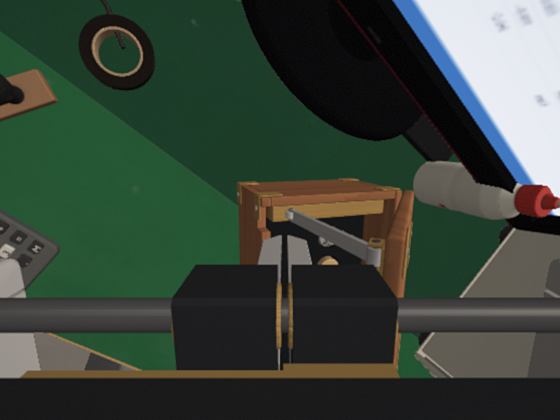

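The yellow mark (T edge) sits on the grey finger just in front of the leg in the side view. The wrist view agrees: the fingers at (285,255) are short of the leg, which runs from (290,213) to (375,250). Now I move in close to the leg.

>>> {"api": "play_rows", "payload": {
  "commands": [
    {"dx": 0, "dy": 0.004, "dz": 0.0008},
    {"dx": 0, "dy": 0.004, "dz": 0.0008},
    {"dx": 0, "dy": 0.004, "dz": 0.0008},
    {"dx": 0, "dy": 0.004, "dz": 0.0008},
    {"dx": 0, "dy": 0.003, "dz": 0.0006}
  ]
}}

```text
validation failed for argument at $.co...
```

```bash
python3 - <<'E'
from h import *
import cv2
rep()
w=viewer.camera("wrist")[:,:,::-1]; s=viewer.camera("side")[:,:,::-1]
a=cv2.resize(w[150:300,200:430],(690,450)); b=cv2.resize(s[95:210,205:285],None,fx=3.9,fy=3.9,interpolation=cv2.INTER_CUBIC)
a=cv2.resize(a,(480,313)); c=np.zeros((450,800,3),np.uint8); c[:313,:480]=a; c[:b.shape[0],480:480+b.shape[1]]=b[:450]
cv2.imwrite("pics/p3.png",c)
E
```

```text
t 2.3833 T case mm [-62.0806  92.0463 173.1631] a deg 69.932507924045 side tilt -0.015315493063102844 F case [-0.2652  0.4436  0.0571] q [ 0.5046  0.3742  1.5493 -0.3738  1.1755  1.5145] w 0.0004108510997176078
```

View pics/p3.png

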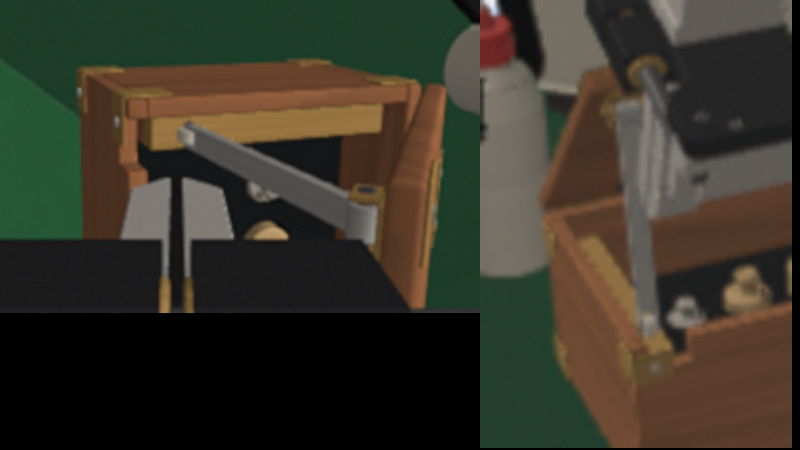

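The call was refused: it seems every field must be given. The picture confirms the fingers are still about 25 mm short of the leg.

>>> {"api": "play_rows", "payload": {
  "commands": [
    {"dx": 0, "dy": 0.004, "dz": 0.0008, "ax": 0, "ay": 0, "az": 0},
    {"dx": 0, "dy": 0.004, "dz": 0.0008, "ax": 0, "ay": 0, "az": 0},
    {"dx": 0, "dy": 0.004, "dz": 0.0008, "ax": 0, "ay": 0, "az": 0},
    {"dx": 0, "dy": 0.004, "dz": 0.0008, "ax": 0, "ay": 0, "az": 0},
    {"dx": 0, "dy": 0.003, "dz": 0.0006, "ax": 0, "ay": 0, "az": 0}
  ]
}}

```text
time_s: 2.9
ee_pos: [0.5445, 0.2188, 0.1809]
eef_rot: [2.791, -0.0, 0.7]
force: [0.3, 0.2, -0.4]
grip_width: 0.0003
```

```bash
python3 - <<'E'
from h import *
import cv2
rep()
w=viewer.camera("wrist")[:,:,::-1]; s=viewer.camera("side")[:,:,::-1]
c=np.zeros((450,800,3),np.uint8)
c[:313,:480]=cv2.resize(w[150:300,200:430],(480,313)); c[:,480:792]=cv2.resize(s[95:210,205:285],(312,450),interpolation=cv2.INTER_CUBIC)
cv2.imwrite("pics/p4.png",c)
E
```

```text
t 2.9 T case mm [-41.7547  92.8301 177.6435] a deg 69.90671927732198 side tilt 0.1191900562939421 F case [ 0.0365  0.3414 -0.3729] q [ 0.4694  0.3763  1.5356 -0.3713  1.172   1.4763] w 0.00025538452748249577
```

View pics/p4.png

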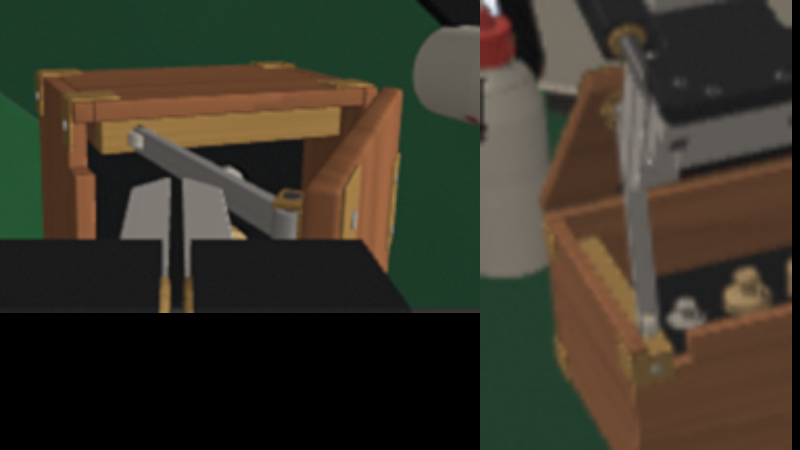

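The fingertip is almost on the leg, just above mid-image in the side view. Now a gentle push towards the hinge.

>>> {"api": "play_rows", "payload": {
  "commands": [
    {"dx": 0, "dy": 0.002, "dz": 0.001, "ax": 0, "ay": 0, "az": 0},
    {"dx": 0, "dy": 0.002, "dz": 0.001, "ax": 0, "ay": 0, "az": 0},
    {"dx": 0, "dy": 0.002, "dz": 0.001, "ax": 0, "ay": 0, "az": 0},
    {"dx": 0, "dy": 0.001, "dz": 0.0005, "ax": 0, "ay": 0, "az": 0},
    {"dx": 0, "dy": 0, "dz": 0, "ax": 0, "ay": 0, "az": 0}
  ]
}}

```text
time_s: 3.42
ee_pos: [0.55, 0.2121, 0.1796]
eef_rot: [2.791, -0.0, 0.699]
force: [0.3, 0.2, -0.1]
grip_width: 0.0007
```

```bash
python3 -c "
from h import *
rep()"
```

```text
t 3.4167 T case mm [-33.1729  92.7051 176.4025] a deg 69.91423501120839 side tilt 0.08860869992930473 F case [ 0.0062  0.3348 -0.1433] q [ 0.4546  0.3806  1.5325 -0.3709  1.1662  1.4631] w 0.0006686220619705522
```

>>> {"api": "play_rows", "payload": {
  "commands": [
    {"dx": 0, "dy": 0.001, "dz": 0.0005, "ax": 0, "ay": 0, "az": 0},
    {"dx": 0, "dy": 0.001, "dz": 0.0005, "ax": 0, "ay": 0, "az": 0},
    {"dx": 0, "dy": 0.001, "dz": 0.0005, "ax": 0, "ay": 0, "az": 0},
    {"dx": 0, "dy": 0.001, "dz": 0.0005, "ax": 0, "ay": 0, "az": 0},
    {"dx": 0, "dy": 0, "dz": 0, "ax": 0, "ay": 0, "az": 0}
  ]
}}

```text
time_s: 3.83
ee_pos: [0.553, 0.2085, 0.179]
eef_rot: [2.791, 0.0, 0.699]
force: [-0.8, 1.0, -0.2]
grip_width: 0.0004
```

```bash
python3 - <<'E'
from h import *
import cv2
rep()
w=viewer.camera("wrist")[:,:,::-1]; s=viewer.camera("side")[:,:,::-1]
c=np.zeros((500,800,3),np.uint8)
c[:,:480]=cv2.resize(w[160:270,210:316],(480,500),interpolation=cv2.INTER_CUBIC); c[:,480:792]=cv2.resize(s[95:175,220:270],(312,500),interpolation=cv2.INTER_CUBIC)
cv2.imwrite("pics/p5.png",c)
E
```

```text
t 3.8333 T case mm [-28.4692  92.7658 175.7736] a deg 69.92133285822152 side tilt 0.08944470596398543 F case [-1.2931  0.0398 -0.2465] q [ 0.4465  0.3832  1.5305 -0.3705  1.1629  1.4552] w 0.00043806567710711394
```

View pics/p5.png

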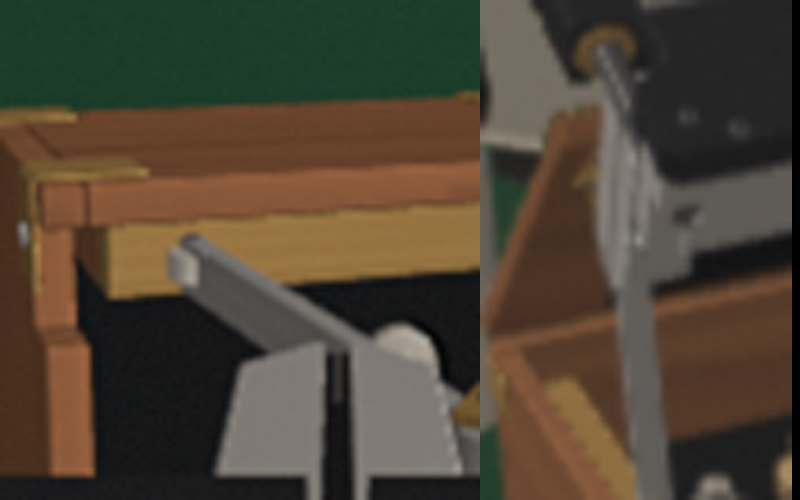

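Fx is about -1.3 N. In the wrist crop the tip (330,345) is on the leg, and the finger's back is probably only a few mm from the lip. I'll tilt the finger back slightly about its tip to keep clear of the lip, then push on.

```bash
python3 - <<'E'
from h import *
rep()
print("tilt"); plan([pose(-.0295,.1755,np.radians(64),.0928)],[3])
print("push"); plan([pose(-.0255,.1745,np.radians(64),.0928)],[4],pose(-.0295,.1755,np.radians(64),.0928))
E
```

```text
t 3.9333 T case mm [-28.5971  92.7727 175.8131] a deg 69.91957573827284 side tilt 0.09267019098354112 F case [-0.1815  0.1727  0.0022] q [ 0.4467  0.3831  1.5306 -0.3705  1.163   1.4554] w 0.000995947952309742
tilt
d mm [ 0.  -0.6  0.4] turn [-1.97 -0.04  0.08]
d mm [ 0.  -0.6  0.4] turn [-1.97 -0.04  0.08]
d mm [ 0.  -0.6  0.4] turn [-1.97 -0.04  0.08]
push
d mm [-0.   0.8  0.7] turn [-0. -0.  0.]
d mm [-0.   0.8  0.7] turn [0. 0. 0.]
d mm [-0.   0.8  0.7] turn [0. 0. 0.]
d mm [-0.   0.8  0.7] turn [0. 0. 0.]
```

>>> {"api": "play_rows", "payload": {
  "commands": [
    {"dx": 0, "dy": -0.0006, "dz": 0.0004, "ax": -2, "ay": 0, "az": 0},
    {"dx": 0, "dy": -0.0006, "dz": 0.0004, "ax": -2, "ay": 0, "az": 0},
    {"dx": 0, "dy": -0.0006, "dz": 0.0004, "ax": -2, "ay": 0, "az": 0},
    {"dx": 0, "dy": 0.0012, "dz": 0.0008, "ax": 0, "ay": 0, "az": 0},
    {"dx": 0, "dy": 0, "dz": 0, "ax": 0, "ay": 0, "az": 0}
  ]
}}

```text
time_s: 4.35
ee_pos: [0.5533, 0.2085, 0.1773]
eef_rot: [2.683, -0.001, 0.699]
force: [0.0, -0.2, -1.7]
grip_width: 0.0004
```

```bash
python3 - <<'E'
from h import *
import cv2
rep()
s=viewer.camera("side"); rep()
a=cv2.imread("pics/side0.png"); b=s[:,:,::-1]
# leg location per row: bright/grey low saturation pixels left of the weights
for v in range(146,184,4):
    out=[]
    for im in (a,b):
        hsv=cv2.cvtColor(np.ascontiguousarray(im[v:v+1,232:256]),cv2.COLOR_BGR2HSV)[0].astype(int)
        c=np.flatnonzero((hsv[:,1]<60)&(hsv[:,2]>70)); out.append((c.min()+232,c.max()+232) if len(c) else None)
    print(v,out)
cv2.imwrite("pics/s6.png",b)
E
```

```text
t 4.35 T case mm [-27.9564  92.9279 175.6892] a deg 63.71982270134217 side tilt 0.15953925715153558 F case [ 0.1801 -0.1392 -1.7051] q [ 0.4911  0.3872  1.5567 -0.4954  1.1454  1.5589] w 0.00041668440036969655
t 4.4 T case mm [-27.9611  92.8967 175.6825] a deg 63.725994003707235 side tilt 0.15471253477852082 F case [-0.6496 -0.241  -1.2366] q [ 0.4911  0.3871  1.5567 -0.4953  1.1454  1.559 ] w 0.000351291172001894
146 [(np.int64(242), np.int64(247)), (np.int64(242), np.int64(247))]
150 [(np.int64(243), np.int64(247)), (np.int64(243), np.int64(247))]
154 [(np.int64(243), np.int64(248)), (np.int64(243), np.int64(248))]
158 [(np.int64(243), np.int64(248)), (np.int64(243), np.int64(248))]
162 [(np.int64(244), np.int64(248)), (np.int64(244), np.int64(248))]
166 [(np.int64(244), np.int64(249)), (np.int64(244), np.int64(249))]
170 [(np.int64(245), np.int64(249)), (np.int64(245), np.int64(249))]
174 [(np.int64(245), np.int64(255)), (np.int64(245), np.int64(255))]
178 [(np.int64(246), np.int64(255)), (np.int64(246), np.int64(255))]
182 [None, None]
```

The leg has not moved yet, so the tip still isn't touching it. I keep pushing.

>>> {"api": "play_rows", "payload": {
  "commands": [
    {"dx": 0, "dy": 0.001, "dz": 0.0006, "ax": 0, "ay": 0, "az": 0},
    {"dx": 0, "dy": 0.001, "dz": 0.0006, "ax": 0, "ay": 0, "az": 0},
    {"dx": 0, "dy": 0.001, "dz": 0.0006, "ax": 0, "ay": 0, "az": 0},
    {"dx": 0, "dy": 0.001, "dz": 0.0006, "ax": 0, "ay": 0, "az": 0},
    {"dx": 0, "dy": 0, "dz": 0, "ax": 0, "ay": 0, "az": 0}
  ]
}}

```text
time_s: 4.82
ee_pos: [0.5567, 0.2045, 0.1774]
eef_rot: [2.687, -0.002, 0.698]
force: [-2.1, 1.8, 0.9]
grip_width: 0.0005
```

```bash
cat >> h.py <<'E'
import cv2
def leg():
    b=np.ascontiguousarray(viewer.camera("side")[:,:,::-1]); a=cv2.imread("pics/side0.png"); rep(); r=[]
    for v in (150,158,166,170):
        for im in (a,b):
            h=cv2.cvtColor(im[v:v+1,232:262],cv2.COLOR_BGR2HSV)[0].astype(int)
            c=np.flatnonzero((h[:,1]<60)&(h[:,2]>70)); r.append((int(c.min())+232,int(c.max())+232) if len(c) else None)
    print("leg then/now",r)
    d=cv2.absdiff(a,b)[80:140,205:360].max(2); print("lid right part changed px",int((cv2.absdiff(a,b)[85:110,310:350].max(2)>25).sum()))
E
python3 -c "
from h import *
leg()"
```

```text
t 4.8667 T case mm [-22.837   92.9923 175.6675] a deg 63.93348741958291 side tilt 0.17925891619887727 F case [-1.9548  0.3728  0.5652] q [ 0.4807  0.3885  1.5537 -0.4909  1.1419  1.5484] w 0.0005352957477961491
leg then/now [(243, 247), (239, 244), (243, 248), (239, 244), (244, 249), (239, 244), (245, 249), None]
lid right part changed px 9
```

The leg is now swinging back (its foot moved 4–5 px) and the lid has not moved. A little more push.

>>> {"api": "play_rows", "payload": {
  "commands": [
    {"dx": 0, "dy": 0.0008, "dz": 0.0007, "ax": 0, "ay": 0, "az": 0},
    {"dx": 0, "dy": 0.0008, "dz": 0.0007, "ax": 0, "ay": 0, "az": 0},
    {"dx": 0, "dy": 0.0008, "dz": 0.0007, "ax": 0, "ay": 0, "az": 0},
    {"dx": 0, "dy": 0, "dz": 0, "ax": 0, "ay": 0, "az": 0},
    {"dx": 0, "dy": 0, "dz": 0, "ax": 0, "ay": 0, "az": 0}
  ]
}}

```text
time_s: 5.28
ee_pos: [0.5589, 0.2021, 0.1766]
eef_rot: [2.687, -0.002, 0.698]
force: [-2.2, 2.0, 0.8]
grip_width: 0.0005
```

```bash
python3 -c "
from h import *
leg()"
```

```text
t 5.3333 T case mm [-19.5608  93.1907 174.9334] a deg 63.95367562049591 side tilt 0.21374644395872766 F case [-3.1667  0.5149  0.3879] q [ 0.4749  0.3904  1.5528 -0.4906  1.1379  1.5436] w 3.775609714884296e-05
leg then/now [(243, 247), (239, 243), (243, 248), (238, 243), (244, 249), (239, 242), (245, 249), None]
lid right part changed px 123
```

```bash
python3 - <<'E'
from h import *
a=cv2.imread("pics/side0.png"); b=np.ascontiguousarray(viewer.camera("side")[:,:,::-1]); rep()
g=lambda i:cv2.cvtColor(i,cv2.COLOR_BGR2GRAY)
for (y0,y1,x0,x1) in ((88,112,305,350),(95,135,318,348),(118,150,215,232)):
    print(cv2.phaseCorrelate(np.float64(g(a)[y0:y1,x0:x1]),np.float64(g(b)[y0:y1,x0:x1])))
w=viewer.camera("wrist")[:,:,::-1]
c=np.zeros((520,800,3),np.uint8); c[:260,:400]=cv2.resize(a[85:189,205:365],(400,260),interpolation=2); c[260:,:400]=cv2.resize(b[85:189,205:365],(400,260),interpolation=2); c[:400,400:]=cv2.resize(w[150:290,210:350],(400,400),interpolation=2)
cv2.imwrite("pics/p7.png",c)
E
```

```text
t 5.3833 T case mm [-19.5934  93.1948 174.9058] a deg 63.953266081935 side tilt 0.2111177337085001 F case [-2.2789  0.227   0.3273] q [ 0.4749  0.3904  1.5528 -0.4906  1.138   1.5437] w 0.00048650444994436363
((0.3853678530068194, -0.4785710325512156), 0.9252335725620644)
((-0.1190636086674619, -0.10962153739209768), 0.9506418989089559)
((-1.0377713316440502, 0.16586803968001362), 0.9436729832745778)
```

View pics/p7.png

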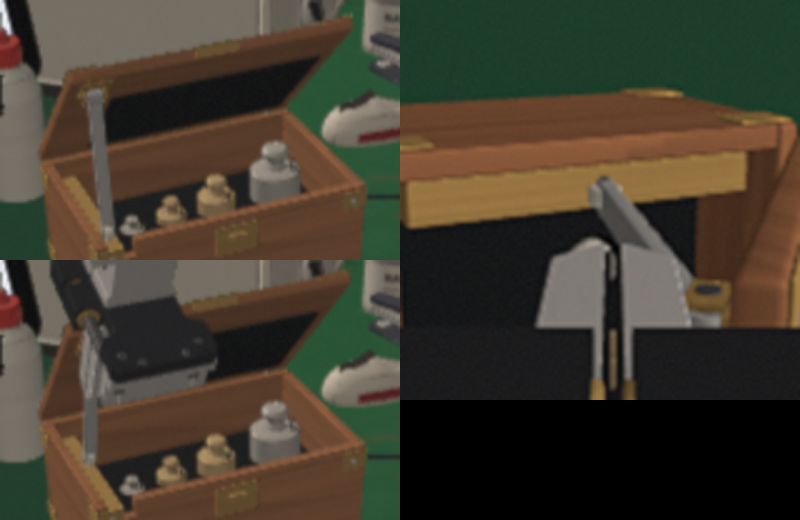

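The lower side crop shows the leg swung to near upright, its foot moved from (108,235) to (90,460), and the lid lifted by at most 0.5 px. In the wrist crop the finger's edge at (690,320) is close to the pivot bracket at (710,290). I'll check the finger-to-lip offset by projecting model points into the wrist view.

```bash
python3 - <<'E'
from h import *
p,R,o=cur(); m=viewer.camera_model("wrist");K,M=m["K"],m["T_tool_cam"]
def px(Xt): c=K@(M[:3,:3].T@(np.array(Xt)-M[:3,3])); return (c[:2]/c[2]).round(1)
def crop(q): return (q-[210,150])*2.857+[400,0]
def cs(x,y,z): return R.T@(C+Rc@np.array([x,y,z])/1e3-p)
for n,X in (("tip T x+",(.008,.0125,.008)),("tip T x-",(-.008,.0125,.008)),("tip low x+",(.008,-.0125,.008)),("20 back x+",(.008,.0125,-.012)),
  ("pivot",cs(-31.2,97,194.7)),("foot",cs(-22,97,85)),("lip lower left",cs(-39.2,110,212)),("hinge left",cs(70,110,95)),("rim FL",cs(-70,110,95)),("rim BL inner",cs(62,102,95))):
    print(n,px(X),"crop",crop(px(X)))
E
```

```text
tip T x+ [305.5 239.6] crop [672.8435 255.9872]
tip T x- [305. 265.] crop [671.415 328.555]
tip low x+ [263.  239.6] crop [551.421  255.9872]
20 back x+ [307.9 251.4] crop [679.7003 289.6998]
pivot [304.9 260.7] crop [671.1293 316.2699]
foot [249.5 215. ] crop [512.8515 185.705 ]
lip lower left [309.  249.4] crop [682.843  283.9858]
hinge left [346.9 193.8] crop [791.1233 125.1366]
rim FL [192.1 207.1] crop [348.8597 163.1347]
rim BL inner [339.4 203. ] crop [769.6958 151.421 ]
```

The leg's foot has moved about 30 mm back and come up off the ledge. So the leg carries nothing, and the lid is already resting on the finger. I'll carry it down by rotating the whole finger pose about the hinge axis.

```bash
cat >> h.py <<'E'
H=np.array([.070,0,.095])
def swing(deg,start=None):   # rigid turn of the pose about the hinge, closing
    p,R=start or cur()[:2]; Q=Rc@Ro.from_euler("y",-deg,degrees=True).as_matrix()@Rc.T
    h=C+Rc@H; return h+Q@(p-h), Q@R
E
python3 - <<'E'
from h import *
rep(); plan([swing(10)],[5]); print("check a decreases:",np.degrees(np.arcsin(-(swing(10)[1][2,2]))), swing(10)[0]-cur()[0])
E
```

```text
t 5.4333 T case mm [-19.6195  93.1929 174.9203] a deg 63.95226184933194 side tilt 0.2121110543839857 F case [-2.2137 -0.0532  0.0867] q [ 0.475   0.3904  1.5528 -0.4906  1.138   1.5436] w 0.0005176800991448365
d mm [-0.  -4.   2.4] turn [-2.   -0.   -0.01]
d mm [ 0.  -4.   2.2] turn [-2.   -0.   -0.01]
d mm [ 0.  -4.1  2.1] turn [-2.   -0.   -0.01]
d mm [ 0.  -4.2  1.9] turn [-2.   -0.   -0.01]
d mm [ 0.  -4.3  1.8] turn [-2.   -0.   -0.01]
check a decreases: 53.9525256962008 [-0.0081  0.0097 -0.0194]
```

>>> {"api": "play_rows", "payload": {
  "commands": [
    {"dx": 0, "dy": -0.0041, "dz": 0.0021, "ax": -2, "ay": 0, "az": 0},
    {"dx": 0, "dy": -0.0041, "dz": 0.0021, "ax": -2, "ay": 0, "az": 0},
    {"dx": 0, "dy": -0.0041, "dz": 0.0021, "ax": -2, "ay": 0, "az": 0},
    {"dx": 0, "dy": -0.0041, "dz": 0.0021, "ax": -2, "ay": 0, "az": 0},
    {"dx": 0, "dy": -0.0041, "dz": 0.0021, "ax": -2, "ay": 0, "az": 0}
  ]
}}

```text
time_s: 5.85
ee_pos: [0.552, 0.2109, 0.1583]
eef_rot: [2.505, -0.006, 0.696]
force: [0.5, -0.0, -0.7]
grip_width: 0.0004
```

```bash
cat >> h.py <<'E'
def lidang(save=None):
    """lid angle from the side view: top silhouette of the lip along the right part, matched by corner template"""
    a=cv2.imread("pics/side0.png"); b=np.ascontiguousarray(viewer.camera("side")[:,:,::-1])
    if save: cv2.imwrite(save,b)
    t=a[86:102,332:352]; S=b[80:210,315:375]; r=cv2.matchTemplate(S,t,cv2.TM_CCOEFF_NORMED)
    _,v,_,l=cv2.minMaxLoc(r); u,w=345.9+l[0]+315-332, 92.2+l[1]+80-86
    o,d=ray("side",u,w,False); o,d=Rc.T@(o-C),Rc.T@d; X=o+d*(-.110-o[1])/d[1]
    print("score %.2f corner px"%v,u,w,"case",X*1e3,"theta",np.arctan2(X[2]-.095,.070-X[0])-.0624)
E
python3 -c "
from h import *
rep(); lidang('pics/s8.png')"
```

```text
t 5.85 T case mm [-30.5936  93.4891 159.317 ] a deg 53.53554465873844 side tilt 0.3267706285862615 F case [ 0.3225  0.3493 -0.7012] q [ 0.566   0.4281  1.6086 -0.7123  1.1213  1.7685] w 0.0003518080964777883
score 0.78 corner px 345.9 92.19999999999999 case [ -31.0717 -110.      215.6987] theta 0.811269339446654
```

```bash
python3 - <<'E'
from h import *
a=cv2.imread("pics/side0.png"); b=cv2.imread("pics/s8.png")
print("changed right lid",[(int((cv2.absdiff(a,b)[y:y+10,300:350].max(2)>25).sum())) for y in range(85,135,10)])
w=viewer.camera("wrist")[:,:,::-1]
c=np.zeros((560,800,3),np.uint8); c[:,:420]=cv2.resize(b[90:190,215:290],(420,560),interpolation=2); c[:380,420:]=cv2.resize(w[150:290,215:355],(380,380),interpolation=2)
cv2.imwrite("pics/p8.png",c)
E
```

```text
changed right lid [243, 412, 422, 180, 8]
```

View pics/p8.png

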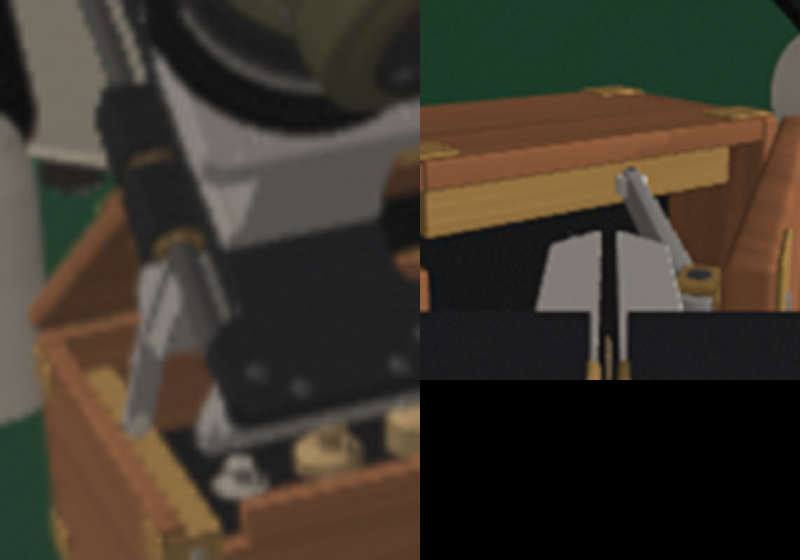

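The lid's left end in the side crop has come down with the finger, from about row 113 to row 125. In the wrist crop the pivot sits at the same place relative to the finger as before, so the lid is riding on it. The template match was fooled by the background, so I'll measure the lid by its brown silhouette instead.

```bash
cat >> h.py <<'E'
from scipy.optimize import brentq
def lidsil(b=None,save=None,cols=range(312,352,3)):
    if b is None: b=np.ascontiguousarray(viewer.camera("side")[:,:,::-1])
    if save: cv2.imwrite(save,b)
    h=cv2.cvtColor(b,cv2.COLOR_BGR2HSV).astype(int); m=(h[...,0]>2)&(h[...,0]<22)&(h[...,1]>75)&(h[...,2]>50)
    md=viewer.camera_model("side");K,P=md["K"],md["pose"]
    def px(x,y,z):
        c=K@(P[:3,:3].T@(C+Rc@np.array([x,y,z])-P[:3,3])); return c[:2]/c[2]
    def row(th,u):
        X=lambda y:px(.070-.160*np.cos(th)+.010*np.sin(th),y,.095+.160*np.sin(th)+.010*np.cos(th))
        A,B=X(-.110),X(.0); return A[1]+(B[1]-A[1])*(u-A[0])/(B[0]-A[0]) if min(A[0],B[0])<=u<=max(A[0],B[0]) else None
    ths=np.linspace(-.1,.95,211); out=[]
    for u in cols:
        r=np.flatnonzero(m[80:200,u]); 
        r=[k for k in r if m[80+k:84+k,u].all()]
        if not r: continue
        v=80+r[0]; e=[(abs(row(t,u)-v),t) for t in ths if row(t,u) is not None]
        if e: out.append((u,int(v),round(float(min(e)[1]),3)))
    print(out,"median th",np.median([o[2] for o in out]) if out else None)
E
python3 - <<'E'
from h import *
lidsil(cv2.imread("pics/side0.png")); lidsil(cv2.imread("pics/s6.png"));lidsil(cv2.imread("pics/s8.png"))
rep(); plan([swing(2)],[1])
E
```

```text
[(312, 99, 0.8), (315, 98, 0.805), (318, 97, 0.81), (321, 97, 0.805), (324, 96, 0.81), (327, 96, 0.805), (330, 95, 0.81), (333, 93, 0.825), (336, 93, 0.815), (339, 92, 0.82), (342, 92, 0.815), (345, 93, 0.795), (348, 156, 0.065)] median th 0.81
[(312, 99, 0.8), (315, 98, 0.805), (318, 97, 0.81), (321, 97, 0.805), (324, 96, 0.81), (327, 96, 0.805), (330, 95, 0.81), (333, 93, 0.825), (336, 93, 0.815), (339, 92, 0.82), (342, 92, 0.815), (345, 93, 0.795), (348, 156, 0.065)] median th 0.81
[(312, 110, 0.675), (315, 109, 0.68), (318, 108, 0.685), (321, 108, 0.68), (324, 107, 0.685), (327, 107, 0.675), (330, 106, 0.68), (333, 105, 0.685), (336, 105, 0.68), (339, 103, 0.695), (342, 103, 0.685), (345, 102, 0.69), (348, 103, 0.675)] median th 0.68
t 5.95 T case mm [-31.4147  93.1967 158.1316] a deg 53.62996393011897 side tilt 0.25504920800736514 F case [-0.5376 -0.9716 -0.6895] q [ 0.5668  0.4292  1.6094 -0.7107  1.1212  1.7671] w 0.00036580102789774625
d mm [-0.  -4.1  2.1] turn [-2.   -0.   -0.01]
```

The measurement now works: the lid has gone from 0.81 to 0.68 and is riding on the finger. I carry on down.

>>> {"api": "play_rows", "payload": {
  "commands": [
    {"dx": 0, "dy": -0.0041, "dz": 0.0021, "ax": -2, "ay": 0, "az": 0},
    {"dx": 0, "dy": -0.0041, "dz": 0.0021, "ax": -2, "ay": 0, "az": 0},
    {"dx": 0, "dy": -0.0041, "dz": 0.0021, "ax": -2, "ay": 0, "az": 0},
    {"dx": 0, "dy": -0.0041, "dz": 0.0021, "ax": -2, "ay": 0, "az": 0},
    {"dx": 0, "dy": -0.0041, "dz": 0.0021, "ax": -2, "ay": 0, "az": 0}
  ]
}}

```text
time_s: 6.37
ee_pos: [0.5473, 0.2174, 0.1382]
eef_rot: [2.332, -0.007, 0.695]
force: [-2.7, 0.7, -0.8]
grip_width: 0.0005
```

```bash
python3 - <<'E'
from h import *
lidsil(save="pics/s9.png"); rep()
p,R,o=cur()
b=cv2.imread("pics/s9.png")
# lip edge vs finger back, in tool y/z, for several theta
for th in (.46,.50,.54):
    L=C+Rc@np.array([.07-.16*np.cos(th),.092,.095+.16*np.sin(th)]); print(th,"lip in tool mm",R.T@(L-p)*1e3)
E
```

```text
[(312, 166, 0.05), (315, 165, 0.055), (318, 164, 0.06), (321, 142, 0.305), (324, 139, 0.33), (327, 137, 0.345), (330, 139, 0.315), (333, 141, 0.285), (336, 145, 0.235), (339, 147, 0.2), (342, 150, 0.16), (345, 117, 0.525), (348, 115, 0.54), (351, 115, 0.53)] median th 0.295
t 6.4167 T case mm [-39.5325  93.5164 140.2329] a deg 43.51284252036965 side tilt 0.22123736123116294 F case [-3.3568  1.2977 -2.9173] q [ 0.6428  0.4981  1.644  -0.9153  1.1514  1.9816] w 0.0006140781189915546
0.46 lip in tool mm [ -1.3682   7.9174 -34.3069]
0.5 lip in tool mm [ -1.3411  14.0686 -36.0721]
0.54 lip in tool mm [ -1.3147  20.2856 -37.5898]
```

The visible columns (345–351) give θ ≈ 0.53. The finger's back nominally meets the lip at 0.49. From here I hold the pitch, follow the lip down, and draw the tip out so it clears the front wall.

>>> {"api": "play_rows", "payload": {
  "commands": [
    {"dx": 0, "dy": -0.004, "dz": -0.0005, "ax": 0, "ay": 0, "az": 0},
    {"dx": 0, "dy": -0.004, "dz": -0.0005, "ax": 0, "ay": 0, "az": 0},
    {"dx": 0, "dy": -0.004, "dz": -0.0005, "ax": 0, "ay": 0, "az": 0},
    {"dx": 0, "dy": -0.004, "dz": -0.0005, "ax": 0, "ay": 0, "az": 0},
    {"dx": 0, "dy": -0.004, "dz": -0.0005, "ax": 0, "ay": 0, "az": 0}
  ]
}}

```text
time_s: 6.83
ee_pos: [0.5369, 0.2295, 0.124]
eef_rot: [2.336, -0.005, 0.693]
force: [-0.2, 0.1, -1.3]
grip_width: -0.0
```

```bash
cat >> h.py <<'E'
def gap():
    p,R,o=cur(); r=[]
    for th in np.arange(0,.6,.005):
        L=R.T@(C+Rc@np.array([.07-.16*np.cos(th),.092,.095+.16*np.sin(th)])-p); r.append((abs(L[1]-.0125),th,(.008-L[2])*1e3))
    print("finger back meets lip at theta,r",min(r)[1:])
E
python3 - <<'E'
from h import *
lidsil(save="pics/s10.png",cols=range(336,372,2)); rep(); gap()
E
```

```text
[(336, 147, 0.21), (338, 146, 0.215), (340, 148, 0.185), (342, 150, 0.16), (344, 152, 0.13), (346, 154, 0.1), (348, 156, 0.065), (350, 130, 0.365), (352, 129, 0.375), (354, 128, 0.38)] median th 0.1975
t 6.8833 T case mm [-55.4617  93.6133 126.9339] a deg 43.8645561002749 side tilt 0.12642434701832553 F case [-0.9784  1.9537 -2.4897] q [ 0.6694  0.5178  1.6469 -0.9078  1.1541  2.0147] w 0.0005740937152597631
finger back meets lip at theta,r (np.float64(0.355), np.float64(34.12153903662611))
```

The lid (0.37) is following the finger's back (0.355). I continue.

>>> {"api": "play_rows", "payload": {
  "commands": [
    {"dx": 0, "dy": -0.004, "dz": -0.0003, "ax": 0, "ay": 0, "az": 0},
    {"dx": 0, "dy": -0.004, "dz": -0.0003, "ax": 0, "ay": 0, "az": 0},
    {"dx": 0, "dy": -0.004, "dz": -0.0003, "ax": 0, "ay": 0, "az": 0},
    {"dx": 0, "dy": -0.004, "dz": -0.0003, "ax": 0, "ay": 0, "az": 0},
    {"dx": 0, "dy": -0.004, "dz": -0.0003, "ax": 0, "ay": 0, "az": 0}
  ]
}}

```text
time_s: 7.3
ee_pos: [0.5264, 0.2424, 0.1095]
eef_rot: [2.337, -0.006, 0.693]
force: [-0.2, 0.6, -1.9]
grip_width: 0.0003
```

```bash
python3 - <<'E'
from h import *
lidsil(save="pics/s11.png",cols=range(340,372,2)); rep(); gap()
for z in (.1018,.0826): plan([pose(-.0765,z,np.radians(43.9),.0935)],[1])
E
```

```text
[(340, 165, -0.025), (342, 163, -0.005), (344, 160, 0.03), (346, 158, 0.045), (348, 156, 0.065), (350, 158, 0.035)] median th 0.0325
t 7.35 T case mm [-72.0051  93.7808 112.3402] a deg 43.913432537799075 side tilt 0.13827169073649667 F case [-1.5271  0.1801 -2.9927] q [ 0.6988  0.5419  1.6498 -0.9062  1.1559  2.0542] w 0.00021580344084541972
finger back meets lip at theta,r (np.float64(0.2), np.float64(20.689917360867916))
d mm [ -0.4 -10.7   4.1] turn [-0.01 -0.14 -0.28]
d mm [ -0.5 -24.5  17.4] turn [-0.01 -0.14 -0.28]
```

Fz ≈ -3 N shows the lid is still on the finger. The last part goes slower, almost straight down outside the wall.

>>> {"api": "play_rows", "payload": {
  "commands": [
    {"dx": 0, "dy": -0.002, "dz": 0.0008, "ax": 0, "ay": 0, "az": 0},
    {"dx": 0, "dy": -0.002, "dz": 0.0008, "ax": 0, "ay": 0, "az": 0},
    {"dx": 0, "dy": -0.002, "dz": 0.0008, "ax": 0, "ay": 0, "az": 0},
    {"dx": 0, "dy": -0.002, "dz": 0.0008, "ax": 0, "ay": 0, "az": 0},
    {"dx": 0, "dy": -0.002, "dz": 0.0008, "ax": 0, "ay": 0, "az": 0}
  ]
}}

```text
time_s: 7.77
ee_pos: [0.5233, 0.2463, 0.098]
eef_rot: [2.337, -0.005, 0.693]
force: [0.0, 0.0, -1.5]
grip_width: 0.0007
```

```bash
python3 - <<'E'
from h import *
lidsil(save="pics/s12.png",cols=range(340,372,2)); rep(); gap()
a=cv2.imread("pics/side0.png")
for n in ("s10","s11","s12"):
    b=cv2.imread(f"pics/{n}.png"); print(n,[tuple(int(k) for k in b[v,354]) for v in range(126,158,4)])
E
```

```text
[(340, 140, 0.28), (342, 141, 0.265), (344, 143, 0.235), (346, 169, -0.1), (348, 167, -0.08)] median th 0.235
t 7.8167 T case mm [-76.6767  93.8372 101.0819] a deg 43.91248242057096 side tilt 0.13837718933658985 F case [-1.285   0.6497 -2.478 ] q [ 0.7071  0.5604  1.6525 -0.9106  1.1482  2.0765] w 0.0007049797685654244
finger back meets lip at theta,r (np.float64(0.11), np.float64(16.869757896822744))
s10 [(49, 63, 66), (66, 83, 107), (86, 98, 110), (45, 48, 86), (81, 94, 95), (56, 86, 45), (53, 83, 42), (55, 85, 48)]
s11 [(125, 140, 150), (69, 92, 95), (52, 70, 72), (48, 62, 63), (47, 61, 63), (45, 60, 61), (53, 82, 44), (55, 85, 48)]
s12 [(126, 141, 150), (112, 126, 135), (102, 114, 122), (63, 80, 94), (66, 90, 94), (48, 62, 64), (47, 61, 63), (47, 61, 63)]
```

>>> {"api": "play_rows", "payload": {
  "commands": [
    {"dx": 0, "dy": -0.0015, "dz": 0.0014, "ax": 0, "ay": 0, "az": 0},
    {"dx": 0, "dy": -0.0015, "dz": 0.0014, "ax": 0, "ay": 0, "az": 0},
    {"dx": 0, "dy": -0.0015, "dz": 0.0014, "ax": 0, "ay": 0, "az": 0},
    {"dx": 0, "dy": -0.0015, "dz": 0.0014, "ax": 0, "ay": 0, "az": 0},
    {"dx": 0, "dy": -0.0015, "dz": 0.0014, "ax": 0, "ay": 0, "az": 0}
  ]
}}

```text
time_s: 8.23
ee_pos: [0.5228, 0.2468, 0.0864]
eef_rot: [2.338, -0.005, 0.694]
force: [-2.0, 1.0, -1.6]
grip_width: 0.0006
```

```bash
python3 - <<'E'
from h import *
rep(); gap()
w=viewer.camera("wrist")[:,:,::-1]; cv2.imwrite("pics/w13.png",w); rep()
E
```

```text
t 8.2333 T case mm [-77.2222  93.9821  89.8918] a deg 43.95101331682325 side tilt 0.1599688321700645 F case [-2.0221 -0.9319 -1.5571] q [ 0.7079  0.5784  1.6554 -0.9174  1.1352  2.0951] w 0.0006485007830193644
finger back meets lip at theta,r (np.float64(0.045), np.float64(17.62875452023963))
t 8.2833 T case mm [-77.2154  93.8778  89.4891] a deg 43.95579089306691 side tilt 0.14744674400742036 F case [-1.6455  1.088  -2.2194] q [ 0.7079  0.579   1.6556 -0.9175  1.1349  2.0954] w 0.000244495015843672
```

>>> {"api": "play_rows", "payload": {
  "commands": [
    {"dx": 0, "dy": -0.001, "dz": 0.0009, "ax": 0, "ay": 0, "az": 0},
    {"dx": 0, "dy": -0.001, "dz": 0.0009, "ax": 0, "ay": 0, "az": 0},
    {"dx": 0, "dy": -0.001, "dz": 0.0009, "ax": 0, "ay": 0, "az": 0},
    {"dx": 0, "dy": -0.001, "dz": 0.0009, "ax": 0, "ay": 0, "az": 0},
    {"dx": 0, "dy": -0.001, "dz": 0.0009, "ax": 0, "ay": 0, "az": 0}
  ]
}}

```text
time_s: 8.7
ee_pos: [0.5232, 0.2468, 0.0794]
eef_rot: [2.337, -0.006, 0.694]
force: [-0.3, -0.1, 0.2]
grip_width: 0.0004
```

```bash
python3 - <<'E'
from h import *
rep(); gap()
E
```

```text
t 8.7 T case mm [-76.9841  94.2276  82.8495] a deg 43.88764889971739 side tilt 0.17303862232567713 F case [-0.1137 -0.2721  0.1743] q [ 0.7078  0.5908  1.6565 -0.9237  1.1274  2.1078] w 0.0003650031737996811
finger back meets lip at theta,r (np.float64(0.0), np.float64(17.810522641702388))
```

The force fell to about zero at exactly θ = 0, so the lid has landed on the rim. I lower the finger clear of the lip, then back away.

>>> {"api": "play_rows", "payload": {
  "commands": [
    {"dx": 0, "dy": -0.0015, "dz": 0.001, "ax": 0, "ay": 0, "az": 0},
    {"dx": 0, "dy": -0.0015, "dz": 0.001, "ax": 0, "ay": 0, "az": 0},
    {"dx": 0, "dy": -0.0015, "dz": 0.001, "ax": 0, "ay": 0, "az": 0},
    {"dx": 0, "dy": -0.0015, "dz": 0.001, "ax": 0, "ay": 0, "az": 0},
    {"dx": 0, "dy": -0.0015, "dz": 0.001, "ax": 0, "ay": 0, "az": 0}
  ]
}}

```text
time_s: 9.12
ee_pos: [0.5226, 0.248, 0.0702]
eef_rot: [2.336, -0.007, 0.693]
force: [0.5, 0.1, -0.7]
grip_width: 0.0007
```

>>> {"api": "play_rows", "payload": {
  "commands": [
    {"dx": 0, "dy": -0.007, "dz": -0.007, "ax": 0, "ay": 0, "az": 0},
    {"dx": 0, "dy": -0.007, "dz": -0.007, "ax": 0, "ay": 0, "az": 0},
    {"dx": 0, "dy": -0.007, "dz": -0.007, "ax": 0, "ay": 0, "az": 0},
    {"dx": 0, "dy": -0.007, "dz": -0.0075, "ax": 0, "ay": 0, "az": 0},
    {"dx": 0, "dy": -0.007, "dz": -0.0075, "ax": 0, "ay": 0, "az": 0}
  ]
}}

```text
time_s: 9.53
ee_pos: [0.4877, 0.2892, 0.0694]
eef_rot: [2.336, -0.006, 0.692]
force: [0.5, -0.0, 0.3]
grip_width: 0.0005
```

```bash
python3 - <<'E'
from h import *
rep(); lidsil(save="pics/s14.png",cols=range(300,360,4)); rep()
E
```

```text
t 9.5333 T case mm [-132.3218   94.141    72.9141] a deg 43.845363244414585 side tilt 0.10449645080978516 F case [0.3587 0.3678 0.3172] q [ 0.8061  0.6201  1.6365 -0.8858  1.1831  2.1689] w 0.0004847235717116467
[(300, 127, 0.52), (304, 126, 0.52), (308, 126, 0.51), (312, 125, 0.515), (320, 140, 0.33), (324, 135, 0.375), (328, 132, 0.4), (332, 136, 0.345), (336, 140, 0.29), (340, 144, 0.235), (344, 148, 0.175), (348, 152, 0.115), (352, 155, 0.065)] median th 0.345
t 9.5833 T case mm [-133.9791   94.3733   72.9316] a deg 43.863362725278876 side tilt 0.17337935065447002 F case [-1.7618  0.2786 -0.1193] q [ 0.809   0.6203  1.6359 -0.8849  1.1838  2.1695] w 0.0004803373670124355
```

>>> {"api": "play_rows", "payload": {
  "commands": [
    {"dx": 0, "dy": 0.007, "dz": -0.021, "ax": 0, "ay": 0, "az": 0},
    {"dx": 0, "dy": 0.007, "dz": -0.021, "ax": 0, "ay": 0, "az": 0},
    {"dx": 0, "dy": 0.007, "dz": -0.021, "ax": 0, "ay": 0, "az": 0},
    {"dx": 0, "dy": 0.007, "dz": -0.021, "ax": 0, "ay": 0, "az": 0},
    {"dx": 0, "dy": 0.007, "dz": -0.021, "ax": 0, "ay": 0, "az": 0}
  ]
}}

```text
time_s: 10.0
ee_pos: [0.4492, 0.332, 0.167]
eef_rot: [2.336, 0.003, 0.695]
force: [-0.8, 0.1, -0.8]
grip_width: 0.0007
```

>>> {"api": "play_rows", "payload": {
  "commands": [
    {"dx": 0, "dy": 0.007, "dz": -0.021, "ax": 0, "ay": 0, "az": 0},
    {"dx": 0, "dy": 0.007, "dz": -0.021, "ax": 0, "ay": 0, "az": 0},
    {"dx": 0, "dy": 0.007, "dz": -0.021, "ax": 0, "ay": 0, "az": 0},
    {"dx": 0, "dy": 0, "dz": 0, "ax": 0, "ay": 0, "az": 0},
    {"dx": 0, "dy": 0, "dz": 0, "ax": 0, "ay": 0, "az": 0}
  ]
}}

```text
time_s: 10.42
ee_pos: [0.426, 0.3606, 0.2329]
eef_rot: [2.339, -0.003, 0.7]
force: [-0.2, -0.3, -1.0]
grip_width: 0.0004
```

```bash
python3 - <<'E'
from h import *
rep()
a={n:cv2.imread(f"pics/{n}0.png") for n in ("side","top")}
for n in ("side","top"):
    b=np.ascontiguousarray(viewer.camera(n)[:,:,::-1]); cv2.imwrite(f"pics/{n}_end.png",b)
    h=cv2.cvtColor(b,cv2.COLOR_BGR2HSV).astype(int); m=((h[...,0]>2)&(h[...,0]<22)&(h[...,1]>75)&(h[...,2]>50)).astype(np.uint8)
    md=viewer.camera_model(n);K,P=md["K"],md["pose"]
    def px(X): c=K@(P[:3,:3].T@(C+Rc@np.array(X)-P[:3,3])); return c[:2]/c[2]
    for th in (0,.03,.06,.1):
        q=np.array([px((.07-u*np.cos(th)+.01*np.sin(th),y,.095+u*np.sin(th)+.01*np.cos(th))) for u,y in ((0,.11),(0,-.11),(.16,-.11),(.16,.11))])
        k=np.zeros_like(m); cv2.fillPoly(k,[q.round().astype(int)],1)
        if th==0: print(n,"quad",q.round(1).tolist())
        print(n,th,"brown share in lid quad",(m[k>0].mean()).round(3))
    for s,(y0,y1,x0,x1) in {"side":(("stamp",(265,312,220,258)),("calc",(268,335,285,350))),"top":(("stamp",(218,246,172,196)),("calc",(262,308,186,254)))}[n]and dict({"side":(("stamp",(265,312,220,258)),("calc",(268,335,285,350))),"top":(("stamp",(218,246,172,196)),("calc",(262,308,186,254)))}[n]).items():
        print(n,s,"changed",int((cv2.absdiff(a[n],b)[y0:y1,x0:x1].max(2)>40).sum()))
E
```

```text
t 10.4167 T case mm [-226.6005   92.5201  236.314 ] a deg 43.994927872440876 side tilt 0.331198007870237 F case [ 0.1557 -0.3284 -1.0329] q [ 0.9667  0.4399  1.4756 -0.7694  1.5126  2.0026] w 0.0004161407406187565
side quad [[221.0, 145.0], [320.0, 123.5], [357.8, 158.7], [248.4, 185.8]]
side 0 brown share in lid quad 0.537
side 0.03 brown share in lid quad 0.523
side 0.06 brown share in lid quad 0.515
side 0.1 brown share in lid quad 0.512
side stamp changed 0
side calc changed 0
top quad [[298.5, 104.4], [401.0, 158.5], [361.6, 231.2], [256.3, 172.6]]
top 0 brown share in lid quad 0.986
top 0.03 brown share in lid quad 0.985
top 0.06 brown share in lid quad 0.982
top 0.1 brown share in lid quad 0.976
top stamp changed 508
top calc changed 276
```

In the top view the lid fills 98.6% of the shut outline. The arm still blocks the side view, so I move further away for a final angle check.

>>> {"api": "play_rows", "payload": {
  "commands": [
    {"dx": 0, "dy": -0.02, "dz": -0.022, "ax": 0, "ay": 0, "az": 0},
    {"dx": 0, "dy": -0.02, "dz": -0.022, "ax": 0, "ay": 0, "az": 0},
    {"dx": 0, "dy": -0.02, "dz": -0.022, "ax": 0, "ay": 0, "az": 0},
    {"dx": 0, "dy": -0.02, "dz": -0.022, "ax": 0, "ay": 0, "az": 0},
    {"dx": 0, "dy": -0.02, "dz": -0.022, "ax": 0, "ay": 0, "az": 0}
  ]
}}

```text
time_s: 10.93
ee_pos: [0.3313, 0.4713, 0.2311]
eef_rot: [2.334, 0.006, 0.689]
force: [0.8, -0.4, -0.1]
grip_width: 0.0003
```

>>> {"api": "play_rows", "payload": {
  "commands": [
    {"dx": 0, "dy": -0.01, "dz": -0.022, "ax": 0, "ay": 0, "az": 0},
    {"dx": 0, "dy": -0.01, "dz": -0.022, "ax": 0, "ay": 0, "az": 0},
    {"dx": 0, "dy": -0.01, "dz": -0.022, "ax": 0, "ay": 0, "az": 0},
    {"dx": 0, "dy": 0, "dz": 0, "ax": 0, "ay": 0, "az": 0},
    {"dx": 0, "dy": 0, "dz": 0, "ax": 0, "ay": 0, "az": 0}
  ]
}}

```text
time_s: 11.35
ee_pos: [0.2832, 0.5278, 0.2475]
eef_rot: [2.327, 0.016, 0.691]
force: [0.5, -0.3, -0.4]
grip_width: 0.0005
```

```bash
python3 - <<'E'
from h import *
rep()
n="side"; b=np.ascontiguousarray(viewer.camera(n)[:,:,::-1]); cv2.imwrite("pics/side_end2.png",b); t=np.ascontiguousarray(viewer.camera("top")[:,:,::-1])
h=cv2.cvtColor(b,cv2.COLOR_BGR2HSV).astype(int); m=((h[...,0]>2)&(h[...,0]<22)&(h[...,1]>75)&(h[...,2]>50)).astype(np.uint8)
m[:110]=0;m[230:]=0;m[:,:205]=0;m[:,375:]=0
c=max(cv2.findContours(m,cv2.RETR_EXTERNAL,cv2.CHAIN_APPROX_NONE)[0],key=cv2.contourArea)
print("area",cv2.contourArea(c),"poly",cv2.approxPolyDP(cv2.convexHull(c),3,True)[:,0].tolist())
md=viewer.camera_model(n);K,P=md["K"],md["pose"]
def px(X): q=K@(P[:3,:3].T@(C+Rc@np.array(X)-P[:3,3])); return (q[:2]/q[2]).round(1).tolist()
for th in (0,.05,.1):
    print(th,"lip top R,L; back R,L",[px((.07-u*np.cos(th)+.01*np.sin(th),y,.095+u*np.sin(th)+.01*np.cos(th))) for u,y in ((.16,-.11),(.16,.11),(0,-.11),(0,.11))])
a=cv2.imread("pics/top0.png")
for s,(y0,y1,x0,x1) in (("stamp",(218,246,172,196)),("calc",(262,308,186,254))): print("top",s,int((cv2.absdiff(a,t)[y0:y1,x0:x1].max(2)>40).sum()))
a=cv2.imread("pics/side0.png")
for s,(y0,y1,x0,x1) in (("stamp",(265,312,220,258)),("calc",(268,335,285,350))): print("side",s,int((cv2.absdiff(a,b)[y0:y1,x0:x1].max(2)>40).sum()))
g=b[...,2].astype(int)
for u in (270,290,310,330,345): print(u,"red profile",g[130:200:1,u][:70:2].tolist())
E
```

```text
t 11.35 T case mm [-446.5582   89.8582  251.1254] a deg 43.33495305418408 side tilt -0.7891586499239235 F case [ 0.5517  0.2333 -0.4265] q [ 1.2809  0.6716  1.0912 -0.6716  1.8496  2.1226] w 0.00046525449664001813
area 9293.0 poly [[355, 158], [348, 196], [248, 224], [225, 187], [221, 144], [319, 124]]
0 lip top R,L; back R,L [[357.8, 158.7], [248.4, 185.8], [320.0, 123.5], [221.0, 145.0]]
0.05 lip top R,L; back R,L [[357.9, 154.9], [248.0, 181.8], [319.9, 123.4], [220.9, 144.9]]
0.1 lip top R,L; back R,L [[357.9, 150.9], [247.5, 177.7], [319.8, 123.3], [220.9, 144.8]]
top stamp 0
top calc 0
side stamp 0
side calc 0
270 red profile [35, 41, 122, 136, 134, 138, 139, 145, 141, 141, 139, 131, 126, 122, 128, 131, 134, 135, 129, 129, 132, 131, 125, 133, 132, 95, 83, 83, 87, 92, 91, 89, 89, 90, 91]
290 red profile [141, 136, 136, 138, 142, 148, 141, 140, 139, 127, 126, 126, 131, 134, 130, 129, 130, 130, 132, 130, 131, 137, 115, 86, 86, 91, 91, 94, 93, 87, 87, 92, 91, 92, 91]
310 red profile [145, 137, 143, 149, 140, 139, 138, 124, 128, 128, 132, 130, 129, 131, 129, 123, 129, 132, 136, 136, 106, 94, 93, 93, 95, 97, 88, 85, 88, 91, 91, 93, 92, 87, 88]
330 red profile [42, 42, 94, 139, 138, 125, 127, 129, 131, 126, 130, 129, 121, 129, 134, 131, 131, 126, 94, 87, 91, 94, 95, 95, 91, 89, 89, 92, 92, 93, 93, 89, 91, 90, 90]
345 red profile [156, 144, 132, 126, 120, 115, 110, 52, 44, 75, 118, 129, 137, 143, 145, 133, 97, 90, 89, 90, 94, 95, 91, 92, 89, 91, 92, 93, 93, 90, 93, 98, 94, 95, 81]
```

The measured lip edge (col 270 → row 180, col 330 → row 165.5) matches the shut prediction (180.4, 165.6). The stamp and calculator regions have not changed in either view. I hand in.

```bash
python3 -c "
from station import workorder
print(workorder.hand_in())"
```

```text
the job is handed in; nothing more can be done
None
```

The case is shut and the job is handed in at about 11.5 s of the 40 s allowed. I pushed the prop leg back with the closed fingertips until it left its ledge. The lid came to rest on the finger, and I carried it down to the rim, lowered the finger clear and backed away.

**Last checks**
- **Lid:** in the side view its lip edge matches the fully shut position to within about 0.5 px, where 0.05 rad open would show as about 4 px. The load on the finger faded to about zero where the geometry says the lid is shut, with the finger moving down at under 2 cm/s, so I take it there was no bang.
- **Calculator and stamp:** no change in either camera view.
- **Robot:** at hand-in it was well clear and touching nothing.

**What was unclear or disagreed**
- **Slight lift:** as the leg went over centre, the lid seemed to rise about 0.5 px (roughly 1 mm).
- **Contact point:** the leg was first touched about 8 mm further in than I had calculated. For the first part of the descent the lid may have rested on the finger partly through the folding leg. From 0.37 rad down, the finger's back lined up with the lip.
- **Angle readings:** the first lid-angle reading was wrong and I replaced it. From about 0.35 rad down the gripper blocked the side view, so that stretch rests on force and position readings alone.
- **Weights:** the finger stayed in line with the leg, 90 mm from the case's middle, but I could not see the weights once the lid was shut.

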